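# Unstack the birch-bark boxes onto their display risers

## Task

Take the stack of four birch-bark boxes apart and set each box down, upright, in the middle of the display riser whose felt pad has the colour of the box's lid. Do not drop a box or tip one over, and leave the tub and the sheathed knife where they are.

Things in the scene. Friction and masses are not known exactly. Their poses are not given: they have to be found in the camera images.
- box_white_mid (a point): small round birch-bark box, diameter 33 mm, 40 mm tall, honey-brown wall with a white lid; top of the stack at the start (it stands on the blue-lidded box). The point is the box's centre, half-way up; z axis up. The lid does not come off; the box is rigid with plain upright walls and a flat top and bottom, 0.03 to 0.23 kg.
- box_blue_mid (a point): round birch-bark box, diameter 44 mm, 42 mm tall, blue lid; third from the bottom of the stack (on the red-lidded box). The point is the box's centre, half-way up; z axis up. The lid does not come off; the box is rigid with plain upright walls and a flat top and bottom, 0.03 to 0.23 kg.
- box_red_mid (a point): oval (straight sides, round ends) birch-bark box, 74 mm long along its own x, 52 mm wide along its own y, 42 mm tall, red lid; second from the bottom of the stack (on the black-lidded box). Grasp it across y. The point is the box's centre, half-way up; z axis up. The lid does not come off; the box is rigid with plain upright walls and a flat top and bottom, 0.03 to 0.23 kg.
- box_black_mid (a point): rectangular birch-bark casket, 86 mm long along its own x, 62 mm wide along its own y, 46 mm tall, black lid; bottom of the stack, standing on the table. Grasp it across y. The point is the box's centre, half-way up; z axis up. The lid does not come off; the box is rigid with plain upright walls and a flat top and bottom, 0.03 to 0.23 kg.
- pad_white (a point): display riser with the white felt pad: fixed mint-green block 104 mm square and 50 mm tall overall, with a flat round white pad 80 mm across in the middle of its top. The point is the centre of the pad's upper face (50 mm above the table); z up, x and y along the block's sides.
- pad_blue (a point): display riser with the blue felt pad: fixed mint-green block 104 mm square and 40 mm tall overall, with a flat round blue pad 80 mm across in the middle of its top. The point is the centre of the pad's upper face (40 mm above the table); z up, x and y along the block's sides.
- pad_red (a point): display riser with the red felt pad: fixed mint-green block 104 mm square and 30 mm tall overall, with a flat round red pad 80 mm across in the middle of its top. The point is the centre of the pad's upper face (30 mm above the table); z up, x and y along the block's sides.
- pad_black (a point): display riser with the black felt pad: fixed mint-green block 104 mm square and 20 mm tall overall, with a flat round black pad 80 mm across in the middle of its top. The point is the centre of the pad's upper face (20 mm above the table); z up, x and y along the block's sides.
- tub: bystander: open round birch-bark tub, 74 mm across, 56 mm tall, dark inside, loose; origin at the centre of its underside. Leave it alone.
- knife: bystander: knife in a black sheath with a wooden handle, about 180 mm long along its own x, 26 mm wide, 13 mm tall, lying loose; origin near its middle, on the underside. Leave it alone.
Mind the look-alikes: they are no part of the job. Leave any green or pink look-alike of the part that bears box_white_mid alone.

How it is judged:
At the end, for the whole second after the job is handed in: Each of the four boxes rests on the riser whose pad matches its lid: box centre within 15 mm of the pad's centre horizontally, box standing on the pad (height within 5 mm), upright within 7 degrees, released and at rest (horizontal distance between box_white_mid and pad_white below 0.015 m and z of box_white_mid in the frame of pad_white between 0.015 and 0.025 m and angle between each of box_white_mid, box_blue_mid, box_red_mid, box_black_mid's own z axis and vertical below 0.12 rad and linear speed of each of box_white, box_blue, box_red, box_black below 0.02 m/s and angular speed of each of box_white, box_blue, box_red, box_black below 0.2 rad/s and horizontal distance between box_blue_mid and pad_blue below 0.015 m and z of box_blue_mid in the frame of pad_blue between 0.016 and 0.026 m and horizontal distance between box_red_mid and pad_red below 0.015 m and z of box_red_mid in the frame of pad_red between 0.016 and 0.026 m and horizontal distance between box_black_mid and pad_black below 0.015 m and z of box_black_mid in the frame of pad_black between 0.018 and 0.028 m); the robot touches nothing.
It fails at once if a box is tipped over (leans more than 35 degrees) (angle between any of box_white_mid, box_blue_mid, box_red_mid, box_black_mid's own z axis and vertical above 0.61 rad).
It fails at once if a box is dropped or flung (moves faster than 0.6 m/s while no finger touches it) ((linear speed of box_white above 0.6 m/s and contact force between box_white and the fingers below 0.05 N) or (linear speed of box_blue above 0.6 m/s and contact force between box_blue and the fingers below 0.05 N) or (linear speed of box_red above 0.6 m/s and contact force between box_red and the fingers below 0.05 N) or (linear speed of box_black above 0.6 m/s and contact force between box_black and the fingers below 0.05 N)).
It fails at once if the tub or the knife is moved more than 20 mm (distance of any of tub, knife from where it was at the start of the episode above 0.02 m).
It also fails if it takes over 115 s, if anything falls off the work surface, if the arm or the gripper's body presses on something with over 40 N, if the wrist force passes 120 N, or if a joint passes its speed limit or range.

## Robot

A 7-joint arm with a two-finger parallel gripper is mounted at the origin on the work surface. World frame = base frame: x ahead of the robot, y to its left, z up, the work surface at z = 0. Lengths are in m, angles in rad, forces in N, time in s.
With the tool pointing down it reaches from about 0.4 to 0.85 m from the base axis. Payload 10.4 kg.
Tool frame: the origin (TCP) lies at the very end of the fingers, on their centre line; the grasp point (between the pads) lies 19 mm behind it (grasp_offset is the distance from the TCP to the grasp point, in m); z points along the fingers, y is the line along which they close (so a half turn about z gives the same grasp; the last joint's range is limited). The gripper opens to 85 mm and grips with 20 to 120 N. Pads are 22 mm wide; open, the fingers measure 114 mm over their backs; the gripper's body (76 mm by 85 mm) begins 54 mm behind the grasp point. The pads swing forward as they close: fully open they stand 13 mm farther back than shut.
Start: joints at [1.297, 0.332, -0.065, 1.46, 0.022, 1.35, -0.088], TCP at [0.155, -0.605, 0.231] pointing down, gripper open.
Joint ranges: [-2.6, 2.6], [-0.5, 2.12], [-1.47, 1.34], [0.16, 2.42], [-1.27, 4.41], [0.06, 2.06], [-2.6, 2.6]. Speed limits (rad/s): [2.22, 2.22, 2.79, 2.79, 3.14, 3.14, 3.14].

## Interface

Orientations are given as a unit quaternion [x, y, z, w].
In Python, from workcell import * gives the robot as it stands.
- The arm moves only by the tool jog_arm, never from a script. Its argument "plan" is a list of rows, each a list of 3 entries, a list of its own where there are three numbers: the turn, a rotation vector about the tool's x, y, z in rad, then the shift along the tool's x, y, z in m, then the finger opening in m, from 0 to 0.0854. A call has 1 to 8 rows; each row is the pose to reach, as a shift and turn from the pose commanded when the call began, along the tool's axes at that moment; what a row does not reach only later rows make up. A row lasts 1/12 s, in which the tool goes at most 41.7 mm and 7.16 degrees, less where a joint would pass 70% of its speed; a pose out of reach is approached as far as the arm can. A call with a gripper value outside its range is refused whole. The fingers move at their own pace and stop on an object; "force" is the grip in N (left out, the last holds). Time passes only in rows, so rows that repeat a pose let the fingers close. It gives the time, the measured TCP pose, the force, the opening and the grip force at its end, in the units of the state.
- get_obs(): the state, without advancing time (a new reading comes with each control period).
- camera(name): name is "side" or "top" or "wrist"; returns a dict with "img" (384x512x3 uint8, red, green, blue), "mtx" (3x3 intrinsics, pixels), "extrinsics" (4x4, takes a point from camera to world coordinates). Camera axes: x right, y down, z forward; pixel columns grow to the right and rows downward; lengths in m; the calibration is good to about 2 mm. A picture is of the moment at which its call begins. There is no depth.
- hand_in(): hands the job in; it is judged then, once.
The state is a dict: "clock": time; "joint_pos": joint angles; "joint_velocities": joint speeds; "tau": joint torques, N m; "position": TCP position; "ee_rot": TCP orientation; "ft_force": force on the tool from outside, world axes, zero at the start; "torque": the same for the moment, N m; "grip_width": opening from 0.0 (shut) to 1.0 (fully open); "grasp_force": force on a finger pad.
Only numpy, scipy, OpenCV 4.12 (cv2) and the standard library are available. Lean on these libraries where they do the work, as an engineer would, in place of code of your own. Each camera call takes 0.05 s, during which the arm holds its last target. There are 200 camera calls.

## Working session

There is one attempt and no reset: what is moved stays moved. The work goes in short steps, Python scripts to look and compute and a tool call to move; the robot and the scene stay as the last step left them, time stands still between calls to the robot, and variables do not carry over. Pictures are saved under pics/ and viewed, at most 14 in all, crops included, and the job is handed in when it is done.

Besides the shell and the picture viewer there is one more tool, called after "Call:" by a JSON object that holds its "name" and its "arguments". jog_arm: Moves the arm, as the interface text tells. Its arguments: {"type":"object","properties":{"plan":{"type":"array"},"force":{"type":"number"}},"required":["plan"]}

```bash
mkdir -p pics; ls
python3 - <<'E'
from workcell import *
import cv2
o=get_obs()
for k,v in o.items(): print(k,v)
for n in ["top","side"]:
    c=camera(n); cv2.imwrite(f"pics/{n}0.png",cv2.resize(c["img"][:,:,::-1],(800,600),interpolation=cv2.INTER_CUBIC)); print(n,c["mtx"].tolist(),c["extrinsics"].round(4).tolist())
E
```

```text
pics
clock 0.0
joint_pos [ 1.29743497  0.3328542  -0.06472594  1.46094145  0.02159044  1.34991162
 -0.08849854]
joint_velocities [-0.00225259 -0.00189668  0.0019028  -0.00049989  0.00107955 -0.00111118
 -0.00015917]
tau [-3.82880617e-04 -6.25441217e+01  4.95956652e-02 -3.91606450e+01
  1.62312255e-02  9.81696357e-03 -4.82634221e-06]
position [ 0.15500659 -0.60508071  0.23052697]
ee_rot [ 9.92147078e-01  1.25074663e-01 -1.13094387e-04 -7.00626694e-04]
ft_force [-0.31878445  0.01652387 -0.40289819]
torque [-0.01635921 -0.00750773 -0.03949697]
grasp_force 0.0
grip_width 0.999725322022371
top [[439.21506149943644, 0.0, 251.40372804035766], [0.0, 439.21506149943644, 195.59886839593887], [0.0, 0.0, 1.0]] [[0.0298, -0.9949, 0.0964, 0.4342], [-0.9995, -0.0289, 0.0105, 0.0182], [-0.0076, -0.0966, -0.9953, 1.3405], [0.0, 0.0, 0.0, 1.0]]
side [[380.5844099671076, 0.0, 255.42749893497555], [0.0, 380.5844099671076, 196.57046478071504], [0.0, 0.0, 1.0]] [[-0.7354, -0.5034, 0.4536, 0.1041], [-0.6776, 0.5461, -0.4925, 0.4677], [0.0002, -0.6696, -0.7427, 0.7958], [0.0, 0.0, 0.0, 1.0]]
```

View pics/top0.png

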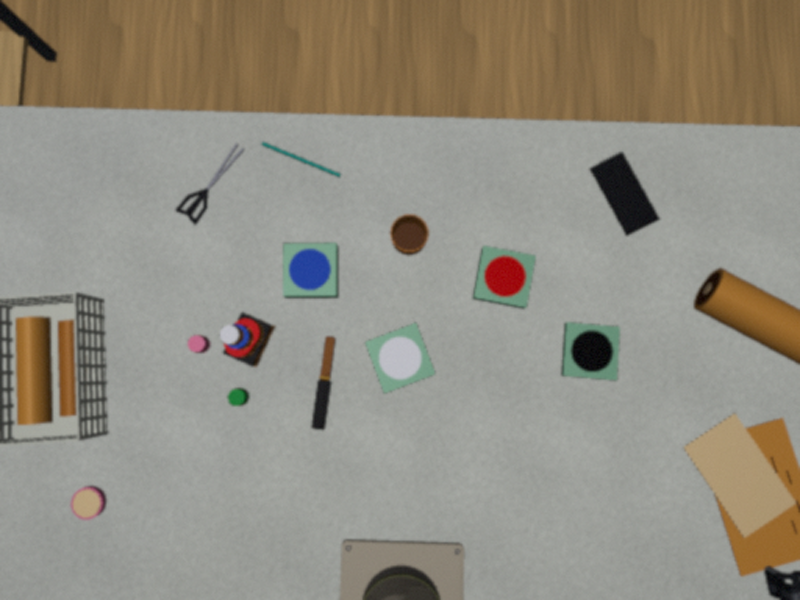

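View pics/side0.png

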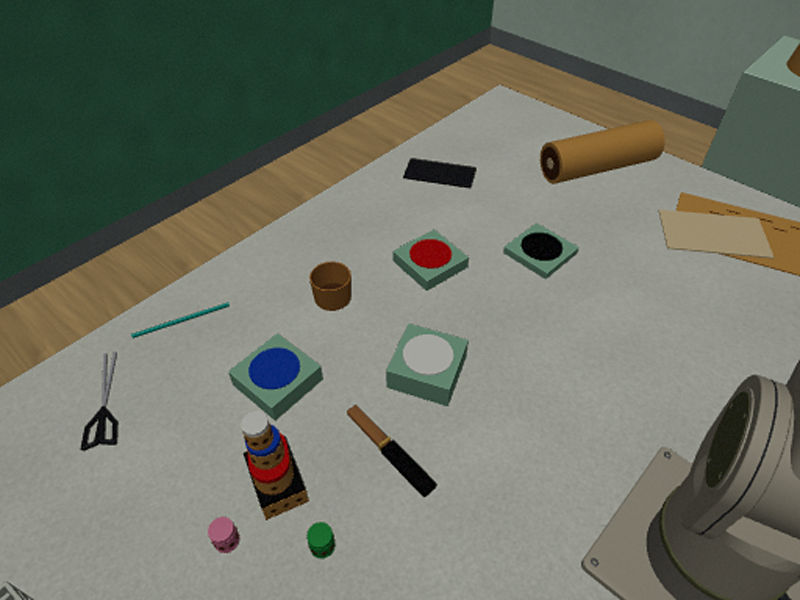

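The top view shows the stack at about (240,340). The blue pad is at (310,270), red at (505,276), white at (400,357) and black at (592,351). The tub is at (409,234), the knife at (322,383), the pink look-alike at (198,344) and the green one at (237,397). Next I'll measure by colour.

```bash
cat > h.py <<'E'
from workcell import *
import cv2, numpy as np
def lift(c,px,z):
    "pixels (N,2) -> world xy on plane z"
    px=np.atleast_2d(np.asarray(px,float)); E=c["extrinsics"]
    d=np.c_[px,np.ones(len(px))]@np.linalg.inv(c["mtx"]).T@E[:3,:3].T
    return (E[:3,3]+d*((z-E[2,3])/d[:,2])[:,None])[:,:2]
def masks(img):
    h=cv2.cvtColor(img,cv2.COLOR_RGB2HSV); H,S,V=[h[...,i].astype(int) for i in range(3)]
    return dict(red=((H<6)|(H>174))&(S>180)&(V>70),blue=(H>105)&(H<128)&(S>120)&(V>60),
      white=(S<28)&(V>175),black=(V<45),green=(H>50)&(H<75)&(S>150),pink=(H>160)&(H<176)&(S>70)&(S<190)&(V>120),mint=(H>55)&(H<90)&(S>40)&(S<140)&(V>70))
def blobs(m,amin=30):
    n,l,s,c=cv2.connectedComponentsWithStats(m.astype(np.uint8),connectivity=4)
    return [(s[i],c[i],l==i) for i in range(1,n) if s[i][4]>=amin]
def hull(mask):
    k=max(cv2.findContours(mask.astype(np.uint8),cv2.RETR_EXTERNAL,cv2.CHAIN_APPROX_NONE)[0],key=len)
    return k[:,0,:].astype(float)
E
python3 - <<'E'
from h import *
zl=dict(red=(.03,.088),blue=(.04,.13),white=(.05,.17),black=(.02,.046),green=(.04,),pink=(.04,))
for n in ["top","side"]:
    c=camera(n); M=masks(c["img"])
    for k in zl:
        for s,p,m in blobs(M[k],25 if n=="top" else 60):
            if s[4]>4000: continue
            print(n,k,s.tolist(),*[(z,lift(c,p,z)[0].round(4).tolist()) for z in zl[k]])
E
```

```text
top red [311, 165, 25, 24, 475] (0.03, [0.6253, -0.1808]) (0.088, [0.6169, -0.172])
top red [145, 204, 22, 25, 180] (0.03, [0.4921, 0.3091]) (0.088, [0.4896, 0.2963])
top blue [185, 159, 26, 26, 529] (0.04, [0.6267, 0.1948]) (0.13, [0.6134, 0.1826])
top blue [148, 208, 12, 15, 60] (0.04, [0.4914, 0.3161]) (0.13, [0.4875, 0.2955])
top white [141, 208, 11, 12, 99] (0.05, [0.4974, 0.3411]) (0.17, [0.4915, 0.3111])
top white [243, 216, 27, 27, 579] (0.05, [0.462, 0.0164]) (0.17, [0.4594, 0.0166])
top black [0, 1, 36, 38, 332] (0.02, [1.0948, 0.7907]) (0.046, [1.0818, 0.7755])
top black [379, 99, 42, 51, 1037] (0.02, [0.7965, -0.414]) (0.046, [0.7894, -0.4055])
top black [119, 122, 13, 16, 48] (0.02, [0.7573, 0.4238]) (0.046, [0.751, 0.4158])
top black [446, 175, 14, 20, 92] (0.02, [0.6126, -0.5741]) (0.046, [0.6091, -0.5625])
top black [167, 207, 6, 11, 33] (0.02, [0.5084, 0.2766]) (0.046, [0.507, 0.2715])
top black [367, 213, 24, 24, 477] (0.02, [0.4865, -0.3509]) (0.046, [0.4854, -0.3436])
top black [155, 218, 14, 15, 64] (0.02, [0.4603, 0.2966]) (0.046, [0.4598, 0.2912])
top black [20
[... 797 characters left out ...]
 47, 18, 566] (0.02, [0.7831, -0.4011]) (0.046, [0.7604, -0.372])
side black [334, 149, 26, 18, 362] (0.02, [0.4838, -0.3505]) (0.046, [0.471, -0.3231])
side black [452, 250, 27, 62, 840] (0.02, [0.0496, -0.181]) (0.046, [0.0514, -0.1592])
side black [52, 260, 23, 28, 294] (0.02, [0.7387, 0.433]) (0.046, [0.7174, 0.4342])
side black [244, 282, 35, 36, 471] (0.02, [0.3618, 0.1693]) (0.046, [0.3532, 0.1793])
side black [164, 288, 31, 37, 266] (0.02, [0.4684, 0.3082]) (0.046, [0.4562, 0.3136])
side black [420, 325, 29, 53, 127] (0.02, [0.0354, 0.0258]) (0.046, [0.0377, 0.0406])
side green [197, 335, 17, 22, 273] (0.04, [0.3721, 0.3247])
side pink [133, 331, 16, 16, 197] (0.04, [0.4757, 0.4031])
```

Top and side views agree to 3 mm on every pad. The white lid is at (0.4915, 0.311) at z = 0.17. Next I'll add a converter from world waypoints to tool-frame moves and plan the approach.

```bash
cat > plan.py <<'E'
import sys
from h import *
from scipy.spatial.transform import Rotation as R
def down(yaw): return R.from_euler("z",yaw)*R.from_euler("x",np.pi)
def cur():
    o=get_obs(); r=R.from_quat(o["ee_rot"]); x=r.as_matrix()[:,0]
    return np.array(o["position"]),r,np.arctan2(x[1],x[0]),o
def plan(*wps):
    p,r,y,o=cur(); print("at",p.round(4),"yaw",round(y,3),"t",o["clock"])
    for w in wps:
        q,n=np.array(w[:3]),down(w[3])
        print(w,"turn",(r.inv()*n).as_rotvec().round(3),"shift",r.inv().apply(q-p).round(4),"mm",round(1e3*np.linalg.norm(q-p)))
        p,r=q,n
if __name__=="__main__": plan(*[[float(v) for v in a.split(",")] for a in sys.argv[1:]])
E
python3 plan.py .42,-.42,.26,.85 .52,-.1,.26,1.5 .51,.2,.26,2.1 .4915,.311,.24,2.1
```

```text
at [ 0.1551 -0.6052  0.2308] yaw 0.251 t 0.2
[0.42, -0.42, 0.26, 0.85] turn [-0.001 -0.    -0.599] shift [ 0.3026 -0.1137 -0.0291] mm 325
[0.52, -0.1, 0.26, 1.5] turn [ 0.    0.   -0.65] shift [ 0.3064 -0.1361 -0.    ] mm 335
[0.51, 0.2, 0.26, 2.1] turn [ 0.   0.  -0.6] shift [ 0.2985 -0.0312 -0.    ] mm 300
[0.4915, 0.311, 0.24, 2.1] turn [0. 0. 0.] shift [0.1052 0.0401 0.02  ] mm 114
```

Call:
{"name": "jog_arm", "arguments": {"plan": [[[0,0,-0.6],[0.303,-0.114,-0.029],0.085],[[0,0,-0.6],[0.303,-0.114,-0.029],0.085],[[0,0,-0.6],[0.303,-0.114,-0.029],0.085],[[0,0,-0.6],[0.303,-0.114,-0.029],0.085],[[0,0,-0.6],[0.303,-0.114,-0.029],0.085],[[0,0,-0.6],[0.303,-0.114,-0.029],0.085],[[0,0,-0.6],[0.303,-0.114,-0.029],0.085],[[0,0,-0.6],[0.303,-0.114,-0.029],0.085]]}}

```text
clock: 0.87
position: [0.423, -0.4172, 0.2607]
ee_rot: [0.91, 0.414, 0.0, 0.0]
ft_force: [1.4, -0.5, 0.6]
grip_width: 0.996
grasp_force: 0.0
```

Call:
{"name": "jog_arm", "arguments": {"plan": [[[0,0,-0.65],[0.306,-0.136,0],0.085],[[0,0,-0.65],[0.306,-0.136,0],0.085],[[0,0,-0.65],[0.306,-0.136,0],0.085],[[0,0,-0.65],[0.306,-0.136,0],0.085],[[0,0,-0.65],[0.306,-0.136,0],0.085],[[0,0,-0.65],[0.306,-0.136,0],0.085],[[0,0,-0.65],[0.306,-0.136,0],0.085],[[0,0,-0.65],[0.306,-0.136,0],0.085]]}}

```text
clock: 1.53
position: [0.5195, -0.0997, 0.2604]
ee_rot: [0.731, 0.682, -0.0, 0.0]
ft_force: [1.6, -0.8, -0.2]
grip_width: 0.995
grasp_force: 0.0
```

```bash
python3 plan.py .51,.2,.26,2.1 .4915,.311,.24,2.1; python3 -c "
from workcell import *;print(get_obs()['joint_pos'].round(2))"
```

```text
at [ 0.5195 -0.0997  0.2604] yaw 1.501 t 1.5333
[0.51, 0.2, 0.26, 2.1] turn [ 0.     0.001 -0.599] shift [ 0.2983 -0.0305  0.0003] mm 300
[0.4915, 0.311, 0.24, 2.1] turn [0. 0. 0.] shift [0.1052 0.0401 0.02  ] mm 114
[ 0.67  0.15 -0.62  1.64  0.09  1.37 -0.04]
```

Call:
{"name": "jog_arm", "arguments": {"plan": [[[0,0,-0.6],[0.298,-0.03,0],0.085],[[0,0,-0.6],[0.298,-0.03,0],0.085],[[0,0,-0.6],[0.298,-0.03,0],0.085],[[0,0,-0.6],[0.298,-0.03,0],0.085],[[0,0,-0.6],[0.298,-0.03,0],0.085],[[0,0,-0.6],[0.298,-0.03,0],0.085],[[0,0,-0.6],[0.298,-0.03,0],0.085],[[0,0,-0.6],[0.298,-0.03,0],0.085]]}}

```text
clock: 2.2
position: [0.508, 0.2055, 0.2606]
ee_rot: [0.494, 0.87, 0.001, -0.001]
ft_force: [-0.7, 1.1, -0.3]
grip_width: 0.994
grasp_force: 0.0
```

Call:
{"name": "jog_arm", "arguments": {"plan": [[[0,0,0],[0.035,0.013,0.01],0.085],[[0,0,0],[0.07,0.027,0.02],0.085],[[0,0,0],[0.105,0.04,0.02],0.085],[[0,0,0],[0.105,0.04,0.02],0.085],[[0,0,0],[0.105,0.04,0.02],0.085]]}}

```text
clock: 2.62
position: [0.4902, 0.3112, 0.2399]
ee_rot: [0.495, 0.869, 0.0, -0.001]
ft_force: [-0.3, 0.3, -0.0]
grip_width: 0.995
grasp_force: 0.0
```

```bash
python3 plan.py .4915,.311,.14,2.1
python3 - <<'E'
from h import *
c=camera("wrist"); cv2.imwrite("pics/w1.png",cv2.resize(c["img"][:,:,::-1],(800,600)))
for s,p,m in blobs(masks(c["img"])["white"],300): print(s.tolist(),lift(c,p,.17)[0].round(4))
E
```

```text
at [0.4902 0.3112 0.2399] yaw 2.106 t 2.6167
[0.4915, 0.311, 0.14, 2.1] turn [-0.001 -0.001  0.006] shift [-0.001   0.001   0.0999] mm 100
[235, 190, 38, 27, 552] [0.4898 0.3166]
```

View pics/w1.png

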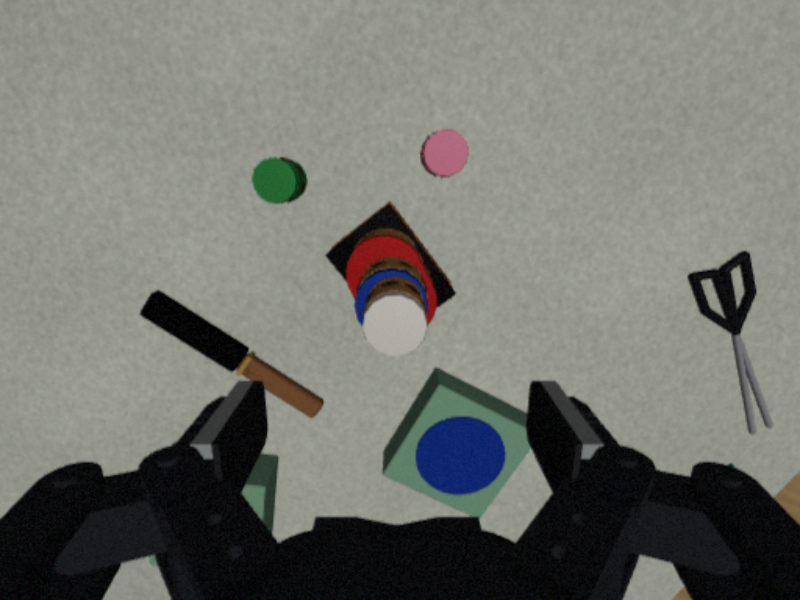

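The wrist view shows the white lid centred at (395,325), still clear of the fingers. Black casket corners are at (390,203), (327,257) and (455,292). I'll lift these to world coordinates.

```bash
python3 - <<'E'
from h import *
c=camera("wrist"); k=.64
print("white",lift(c,[395*k,325*k],.17))
q=lift(c,np.array([[390,203],[327,257],[455,292]])*k,.046);print(q,np.linalg.norm(q[1]-q[0]),np.linalg.norm(q[2]-q[0]))
d=q[2]-q[0];e=q[1]-q[0];print("yaw",np.arctan2(*d[::-1]),np.arctan2(*e[::-1]),"centre",(q[1]+q[2])/2)
for z,n in((.13,"blue"),(.088,"red")):
    m=masks(c["img"])[n]; 
    for s,p,_ in blobs(m,100):
        if s[1]<215: print(n,s.tolist())
E
python3 plan.py .491,.3135,.14,2.1 .491,.3135,.24,2.1
```

```text
white [[0.49238647 0.30864871]]
[[0.46283457 0.3510864 ]
 [0.44167548 0.29213249]
 [0.54048194 0.31816643]] 0.06263601646274201 0.08433764491763449
yaw -0.400995819815594 -1.9153857488803139 centre [0.49107871 0.30514946]
blue [227, 170, 47, 35, 349]
red [221, 148, 59, 56, 941]
at [0.4921 0.3079 0.2401] yaw 2.1 t 2.7167
[0.491, 0.3135, 0.14, 2.1] turn [-0.     0.001  0.   ] shift [0.0054 0.0019 0.1001] mm 100
[0.491, 0.3135, 0.24, 2.1] turn [0. 0. 0.] shift [ 0.   0.  -0.1] mm 100
```

The casket measures 62.6 × 84.3 mm, which matches the given size, with yaw about -0.37 and centre (0.491, 0.305). White is at about (0.492, 0.310). Now I'll descend and grasp the white box.

Call:
{"name": "jog_arm", "arguments": {"plan": [[[0,0,0],[0.002,0,0.03],0.07],[[0,0,0],[0.002,0,0.06],0.07],[[0,0,0],[0.002,0,0.08],0.07],[[0,0,0],[0.002,0,0.09],0.07],[[0,0,0],[0.002,0,0.1],0.07],[[0,0,0],[0.002,0,0.1],0.07]], "force": 35}}

```text
clock: 3.22
position: [0.4909, 0.309, 0.1391]
ee_rot: [0.498, 0.867, -0.001, -0.0]
ft_force: [-0.5, -0.3, -0.1]
grip_width: 0.82
grasp_force: 0.0
```

Call:
{"name": "jog_arm", "arguments": {"plan": [[[0,0,0],[0,0,0],0.045],[[0,0,0],[0,0,0],0.04],[[0,0,0],[0,0,0],0.035],[[0,0,0],[0,0,0],0.03],[[0,0,0],[0,0,0],0.02],[[0,0,0],[0,0,0],0.01],[[0,0,0],[0,0,0],0.01],[[0,0,0],[0,0,0],0.01]], "force": 35}}

```text
clock: 3.88
position: [0.4913, 0.3107, 0.1416]
ee_rot: [0.497, 0.868, 0.001, 0.001]
ft_force: [-1.8, -2.5, 6.6]
grip_width: 0.376
grasp_force: 34.4
```

```bash
python3 plan.py .4915,.310,.20,2.1 .462,.0164,.20,1.8 .462,.0164,.064,1.8
```

```text
at [0.4913 0.3107 0.1416] yaw 2.101 t 3.8833
[0.4915, 0.31, 0.2, 2.1] turn [0.002 0.    0.001] shift [-0.0008 -0.0001 -0.0584] mm 58
[0.462, 0.0164, 0.2, 1.8] turn [ 0.  -0.   0.3] shift [-0.2385 -0.1737 -0.    ] mm 295
[0.462, 0.0164, 0.064, 1.8] turn [0. 0. 0.] shift [ 0.    -0.     0.136] mm 136
```

Call:
{"name": "jog_arm", "arguments": {"plan": [[[0,0,0],[0,0,-0.005],0.01],[[0,0,0],[0,0,-0.015],0.01],[[0,0,0],[0,0,-0.03],0.01],[[0,0,0],[0,0,-0.045],0.01],[[0,0,0],[0,0,-0.055],0.01],[[0,0,0],[0,0,-0.06],0.01],[[0,0,0],[0,0,-0.06],0.01]]}}

```text
clock: 4.47
position: [0.4912, 0.3107, 0.2016]
ee_rot: [0.497, 0.868, 0.001, 0.001]
ft_force: [0.3, -0.4, -0.8]
grip_width: 0.372
grasp_force: 34.7
```

Call:
{"name": "jog_arm", "arguments": {"plan": [[[0,0,0.02],[-0.016,-0.012,0],0.01],[[0,0,0.04],[-0.04,-0.029,0],0.01],[[0,0,0.08],[-0.064,-0.046,0],0.01],[[0,0,0.12],[-0.088,-0.064,0],0.01],[[0,0,0.15],[-0.112,-0.082,0],0.01],[[0,0,0.18],[-0.136,-0.1,0],0.01],[[0,0,0.21],[-0.16,-0.117,0],0.01],[[0,0,0.24],[-0.18,-0.132,0],0.01]]}}

```text
clock: 5.13
position: [0.4672, 0.0859, 0.1996]
ee_rot: [0.599, 0.801, -0.001, -0.0]
ft_force: [0.1, 0.1, -1.1]
grip_width: 0.372
grasp_force: 34.8
```

```bash
python3 plan.py .462,.0164,.20,1.8 .462,.0164,.064,1.8
```

```text
at [0.4672 0.0859 0.1996] yaw 1.858 t 5.1333
[0.462, 0.0164, 0.2, 1.8] turn [-0.001  0.     0.058] shift [-0.0652 -0.0247 -0.0003] mm 70
[0.462, 0.0164, 0.064, 1.8] turn [0. 0. 0.] shift [ 0.    -0.     0.136] mm 136
```

Call:
{"name": "jog_arm", "arguments": {"plan": [[[0,0,0.02],[-0.022,-0.008,0],0.01],[[0,0,0.04],[-0.044,-0.016,0],0.01],[[0,0,0.06],[-0.058,-0.022,0],0.01],[[0,0,0.06],[-0.065,-0.025,0],0.01],[[0,0,0.06],[-0.065,-0.025,0],0.01]]}}

```text
clock: 5.55
position: [0.4622, 0.0176, 0.1999]
ee_rot: [0.622, 0.783, -0.0, -0.0]
ft_force: [-0.2, -0.1, 0.5]
grip_width: 0.374
grasp_force: 34.8
```

Call:
{"name": "jog_arm", "arguments": {"plan": [[[0,0,0],[0,0,0.02],0.01],[[0,0,0],[0,0,0.04],0.01],[[0,0,0],[0,0,0.065],0.01],[[0,0,0],[0,0,0.09],0.01],[[0,0,0],[0,0,0.11],0.01],[[0,0,0],[0,0,0.122],0.01],[[0,0,0],[0,0,0.127],0.01],[[0,0,0],[0,0,0.127],0.01]]}}

```text
clock: 6.22
position: [0.4621, 0.0198, 0.0727]
ee_rot: [0.621, 0.784, -0.0, -0.001]
ft_force: [-0.5, 0.1, -0.4]
grip_width: 0.373
grasp_force: 34.8
```

```bash
python3 plan.py .462,.0164,.0616,1.8
python3 - <<'E'
from h import *
a=camera("top")["img"][180:280,180:320]; b=camera("side")["img"][150:300,180:380]
im=np.hstack([cv2.resize(a,(400,286)),cv2.resize(b,(400,286))])[...,::-1]; cv2.imwrite("pics/p1.png",im)
E
```

```text
at [0.4621 0.0198 0.0727] yaw 1.802 t 6.2167
[0.462, 0.0164, 0.0616, 1.8] turn [-0.001 -0.001  0.002] shift [-0.0033 -0.0009  0.0111] mm 12
```

View pics/p1.png

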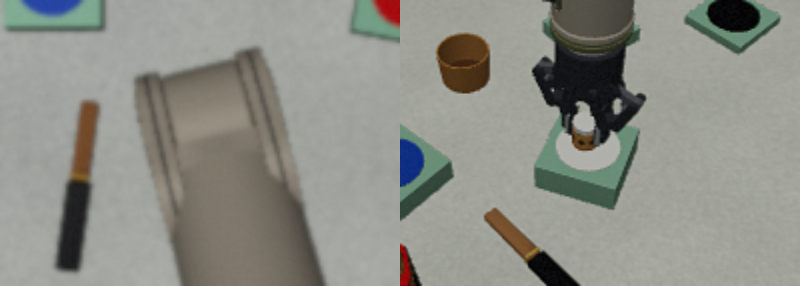

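The side view shows the white box upright in the fingers, just above the middle of the white pad. Now I'll lower it until it touches.

Call:
{"name": "jog_arm", "arguments": {"plan": [[[0,0,0],[-0.002,0,0.004],0.01],[[0,0,0],[-0.002,0,0.007],0.01],[[0,0,0],[-0.002,0,0.009],0.01],[[0,0,0],[-0.002,0,0.009],0.01]]}}

```text
clock: 6.65
position: [0.4629, 0.0168, 0.0641]
ee_rot: [0.621, 0.784, -0.0, 0.0]
ft_force: [0.8, -0.3, 0.1]
grip_width: 0.377
grasp_force: 34.8
```

Call:
{"name": "jog_arm", "arguments": {"plan": [[[0,0,0],[0,0,0.001],0.01],[[0,0,0],[0,0,0.002],0.01],[[0,0,0],[0,0,0.002],0.01]]}}

```text
clock: 6.9
position: [0.4629, 0.0169, 0.0622]
ee_rot: [0.621, 0.784, -0.0, 0.0]
ft_force: [0.1, 0.1, -0.5]
grip_width: 0.372
grasp_force: 34.8
```

Call:
{"name": "jog_arm", "arguments": {"plan": [[[0,0,0],[0,0,0.001],0.01],[[0,0,0],[0,0,0.001],0.01],[[0,0,0],[0,0,0.001],0.01]]}}

```text
clock: 7.15
position: [0.4631, 0.0169, 0.0615]
ee_rot: [0.621, 0.784, -0.0, 0.0]
ft_force: [-1.0, 0.3, 4.1]
grip_width: 0.375
grasp_force: 35.2
```

Call:
{"name": "jog_arm", "arguments": {"plan": [[[0,0,0],[0,0,0.001],0.01],[[0,0,0],[0,0,0.001],0.01],[[0,0,0],[0,0,0.001],0.01]]}}

```text
clock: 7.4
position: [0.4631, 0.0169, 0.0614]
ee_rot: [0.621, 0.784, -0.0, 0.0]
ft_force: [-8.0, -1.3, 19.4]
grip_width: 0.377
grasp_force: 36.8
```

Contact came at z = 0.0615, as predicted. I'll relax the press, open and retreat.

Call:
{"name": "jog_arm", "arguments": {"plan": [[[0,0,0],[0,0,-0.002],0.01],[[0,0,0],[0,0,-0.002],0.01],[[0,0,0],[0,0,-0.002],0.04],[[0,0,0],[0,0,-0.002],0.05],[[0,0,0],[0,0,-0.002],0.06],[[0,0,0],[0,0,-0.002],0.07],[[0,0,0],[0,0,-0.002],0.07],[[0,0,0],[0,0,-0.002],0.07]]}}

```text
clock: 8.07
position: [0.4629, 0.0169, 0.0622]
ee_rot: [0.621, 0.784, -0.0, -0.0]
ft_force: [0.3, 0.3, 0.2]
grip_width: 0.818
grasp_force: 0.0
```

Call:
{"name": "jog_arm", "arguments": {"plan": [[[0,0,0],[0,0,-0.01],0.07],[[0,0,0],[0,0,-0.03],0.07],[[0,0,0],[0,0,-0.06],0.07],[[0,0,0],[0,0,-0.1],0.07],[[0,0,0],[0,0,-0.14],0.07],[[0,0,0],[0,0,-0.16],0.07],[[0,0,0],[0,0,-0.16],0.07]]}}

```text
clock: 8.65
position: [0.4652, 0.0174, 0.2279]
ee_rot: [0.621, 0.784, 0.002, 0.004]
ft_force: [0.1, -0.7, -0.1]
grip_width: 0.822
grasp_force: 0.0
```

```bash
python3 plan.py .49,.25,.22,2.1
python3 - <<'E'
from h import *
c=camera("side"); cv2.imwrite("pics/s2.png",c["img"][:,:,::-1])
for n in("top","side"):
    c=camera(n);M=masks(c["img"])
    for s,p,_ in blobs(M["blue"],25): print(n,"blue",s.tolist(),lift(c,p,.13).round(4))
    for s,p,_ in blobs(M["white"],25):
        if s[4]<900: print(n,"white",s.tolist(),lift(c,p,.09).round(4),lift(c,p,.05).round(4))
E
```

```text
at [0.4652 0.0174 0.2279] yaw 1.801 t 8.65
[0.49, 0.25, 0.22, 2.1] turn [ 0.007  0.004 -0.299] shift [0.2208 0.0772 0.0078] mm 234
top blue [185, 159, 26, 26, 528] [[0.6134 0.1825]]
top blue [144, 208, 16, 15, 180] [[0.49  0.306]]
top white [38, 195, 9, 8, 37] [[0.5285 0.6324]] [[0.5315 0.652 ]]
side blue [159, 223, 33, 26, 675] [[0.5614 0.2263]]
side blue [157, 271, 22, 21, 360] [[0.4862 0.3072]]
```

View pics/s2.png

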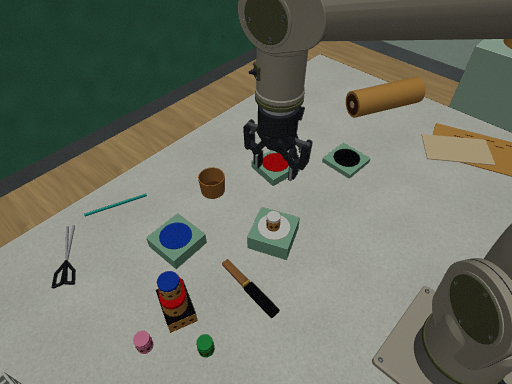

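White stands in the middle of its pad. The blue lid is at (0.489, 0.3065) on the stack.

```bash
python3 plan.py .489,.3065,.2,2.1 .489,.3065,.101,2.1 .489,.3065,.17,2.1 .625,.194,.17,2.1 .625,.194,.063,2.1 .625,.194,.053,2.1
```

```text
at [0.4627 0.0169 0.2223] yaw 1.801 t 8.8
[0.489, 0.3065, 0.2, 2.1] turn [-0.     0.    -0.299] shift [0.276  0.0916 0.0222] mm 292
[0.489, 0.3065, 0.101, 2.1] turn [0. 0. 0.] shift [ 0.    -0.     0.099] mm 99
[0.489, 0.3065, 0.17, 2.1] turn [0. 0. 0.] shift [ 0.     0.    -0.069] mm 69
[0.625, 0.194, 0.17, 2.1] turn [0. 0. 0.] shift [-0.1658  0.0606  0.    ] mm 176
[0.625, 0.194, 0.063, 2.1] turn [0. 0. 0.] shift [ 0.    -0.     0.107] mm 107
[0.625, 0.194, 0.053, 2.1] turn [0. 0. 0.] shift [ 0.   -0.    0.01] mm 10
```

Call:
{"name": "jog_arm", "arguments": {"plan": [[[0,0,-0.05],[0.037,0.012,0.003],0.085],[[0,0,-0.1],[0.074,0.024,0.006],0.085],[[0,0,-0.15],[0.111,0.037,0.01],0.085],[[0,0,-0.2],[0.148,0.049,0.012],0.085],[[0,0,-0.25],[0.185,0.061,0.015],0.085],[[0,0,-0.28],[0.22,0.073,0.018],0.085],[[0,0,-0.3],[0.25,0.083,0.022],0.085],[[0,0,-0.3],[0.276,0.092,0.022],0.085]]}}

```text
clock: 9.47
position: [0.4882, 0.3087, 0.198]
ee_rot: [0.496, 0.868, -0.001, -0.001]
ft_force: [0.2, -0.3, 0.2]
grip_width: 0.998
grasp_force: 0.0
```

Call:
{"name": "jog_arm", "arguments": {"plan": [[[0,0,0],[0,0,0],0.085],[[0,0,0],[0,0,0],0.085],[[0,0,0],[0,0,0],0.085]]}}

```text
clock: 9.72
position: [0.4892, 0.306, 0.1992]
ee_rot: [0.497, 0.868, -0.001, -0.001]
ft_force: [-0.3, -0.0, 0.1]
grip_width: 0.997
grasp_force: 0.0
```

```bash
python3 plan.py .489,.3065,.101,2.1; python3 -c "
from workcell import *;print(get_obs()['joint_pos'].round(2))"
```

```text
at [0.4892 0.306  0.1992] yaw 2.101 t 9.7167
[0.489, 0.3065, 0.101, 2.1] turn [-0.002 -0.     0.001] shift [0.0005 0.0003 0.0982] mm 98
[ 0.1   0.39 -0.92  1.6   0.32  1.32 -0.34]
```

Call:
{"name": "jog_arm", "arguments": {"plan": [[[0,0,0],[0,0,0.03],0.085],[[0,0,0],[0,0,0.06],0.085],[[0,0,0],[0,0,0.08],0.085],[[0,0,0],[0,0,0.092],0.085],[[0,0,0],[0,0,0.098],0.085],[[0,0,0],[0,0,0.098],0.08],[[0,0,0],[0,0,0.098],0.07],[[0,0,0],[0,0,0.098],0.06]]}}

```text
clock: 10.38
position: [0.4903, 0.307, 0.1037]
ee_rot: [0.497, 0.868, 0.001, 0.001]
ft_force: [0.1, -0.3, 0.0]
grip_width: 0.711
grasp_force: 0.0
```

Call:
{"name": "jog_arm", "arguments": {"plan": [[[0,0,0],[0,0,0],0.055],[[0,0,0],[0,0,0],0.05],[[0,0,0],[0,0,0],0.045],[[0,0,0],[0,0,0],0.04],[[0,0,0],[0,0,0],0.03],[[0,0,0],[0,0,0],0.02],[[0,0,0],[0,0,0],0.02],[[0,0,0],[0,0,0],0.02]], "force": 35}}

```text
clock: 11.05
position: [0.4899, 0.3069, 0.103]
ee_rot: [0.497, 0.868, 0.0, 0.0]
ft_force: [-0.4, -1.2, 6.1]
grip_width: 0.503
grasp_force: 35.7
```

Call:
{"name": "jog_arm", "arguments": {"plan": [[[0,0,0],[0,0,-0.005],0.02],[[0,0,0],[0,0,-0.015],0.02],[[0,0,0],[0,0,-0.03],0.02],[[0,0,0],[0,0,-0.045],0.02],[[0,0,0],[0,0,-0.06],0.02],[[0,0,0],[0,0,-0.07],0.02],[[0,0,0],[0,0,-0.07],0.02]]}}

```text
clock: 11.63
position: [0.4904, 0.3075, 0.1749]
ee_rot: [0.497, 0.868, 0.001, 0.001]
ft_force: [1.0, -0.6, -0.5]
grip_width: 0.505
grasp_force: 35.6
```

```bash
python3 plan.py .489,.3065,.17,2.1 .625,.194,.17,2.1 .625,.194,.063,2.1
```

```text
at [0.4904 0.3075 0.1749] yaw 2.101 t 11.6333
[0.489, 0.3065, 0.17, 2.1] turn [0.003 0.    0.001] shift [-0.0001 -0.0017  0.0049] mm 5
[0.625, 0.194, 0.17, 2.1] turn [0. 0. 0.] shift [-0.1658  0.0606  0.    ] mm 176
[0.625, 0.194, 0.063, 2.1] turn [0. 0. 0.] shift [ 0.    -0.     0.107] mm 107
```

Call:
{"name": "jog_arm", "arguments": {"plan": [[[0,0,0],[-0.015,0.006,0],0.02],[[0,0,0],[-0.04,0.015,0],0.02],[[0,0,0],[-0.065,0.023,0],0.02],[[0,0,0],[-0.09,0.032,0],0.02],[[0,0,0],[-0.115,0.041,0],0.02],[[0,0,0],[-0.14,0.05,0],0.02],[[0,0,0],[-0.158,0.056,0],0.02],[[0,0,0],[-0.166,0.059,0],0.02]]}}

```text
clock: 12.3
position: [0.6265, 0.1892, 0.1706]
ee_rot: [0.499, 0.867, -0.001, -0.0]
ft_force: [1.6, 0.1, -1.1]
grip_width: 0.499
grasp_force: 35.6
```

Call:
{"name": "jog_arm", "arguments": {"plan": [[[0,0,0],[0,0,0.02],0.02],[[0,0,0],[0,0,0.04],0.02],[[0,0,0],[0,0,0.06],0.02],[[0,0,0],[0,0,0.08],0.02],[[0,0,0],[0,0,0.095],0.02],[[0,0,0],[0,0,0.105],0.02],[[0,0,0],[0,0,0.105],0.02],[[0,0,0],[0,0,0.105],0.02]]}}

```text
clock: 12.97
position: [0.6243, 0.1935, 0.0673]
ee_rot: [0.497, 0.868, -0.0, -0.0]
ft_force: [1.1, 0.5, -0.1]
grip_width: 0.5
grasp_force: 35.7
```

```bash
python3 plan.py .625,.194,.058,2.1
```

```text
at [0.6243 0.1935 0.0673] yaw 2.101 t 12.9667
[0.625, 0.194, 0.058, 2.1] turn [-0.    -0.     0.001] shift [0.0001 0.0009 0.0093] mm 9
```

Call:
{"name": "jog_arm", "arguments": {"plan": [[[0,0,0],[0,0.001,0.004],0.02],[[0,0,0],[0,0.001,0.008],0.02],[[0,0,0],[0,0.001,0.01],0.02],[[0,0,0],[0,0.001,0.01],0.02]]}}

```text
clock: 13.3
position: [0.6252, 0.1936, 0.0571]
ee_rot: [0.497, 0.868, -0.0, 0.0]
ft_force: [-1.1, -1.6, -0.4]
grip_width: 0.499
grasp_force: 35.7
```

Call:
{"name": "jog_arm", "arguments": {"plan": [[[0,0,0],[0,0,0.001],0.02],[[0,0,0],[0,0,0.002],0.02],[[0,0,0],[0,0,0.002],0.02]]}}

```text
clock: 13.55
position: [0.6253, 0.1937, 0.0552]
ee_rot: [0.497, 0.868, -0.0, 0.0]
ft_force: [-0.6, -0.1, -0.4]
grip_width: 0.503
grasp_force: 35.7
```

Call:
{"name": "jog_arm", "arguments": {"plan": [[[0,0,0],[0,0,0.001],0.02],[[0,0,0],[0,0,0.001],0.02],[[0,0,0],[0,0,0.001],0.02]]}}

```text
clock: 13.8
position: [0.6254, 0.1938, 0.0551]
ee_rot: [0.497, 0.868, 0.0, 0.0]
ft_force: [-2.2, -1.5, 6.1]
grip_width: 0.504
grasp_force: 36.2
```

Contact. I'll release, rise, and go look over the remaining stack.

Call:
{"name": "jog_arm", "arguments": {"plan": [[[0,0,0],[0,0,-0.001],0.02],[[0,0,0],[0,0,-0.001],0.045],[[0,0,0],[0,0,-0.001],0.055],[[0,0,0],[0,0,-0.001],0.065],[[0,0,0],[0,0,-0.001],0.075],[[0,0,0],[0,0,-0.001],0.085],[[0,0,0],[0,0,-0.001],0.085],[[0,0,0],[0,0,-0.001],0.085]]}}

```text
clock: 14.47
position: [0.6253, 0.1937, 0.0552]
ee_rot: [0.497, 0.868, -0.0, 0.0]
ft_force: [0.4, -0.4, -0.4]
grip_width: 0.998
grasp_force: 0.0
```

Call:
{"name": "jog_arm", "arguments": {"plan": [[[0,0,0],[0,0,-0.01],0.085],[[0,0,0],[0,0,-0.03],0.085],[[0,0,0],[0,0,-0.06],0.085],[[0,0,0],[0,0,-0.1],0.085],[[0,0,0],[0,0,-0.13],0.085],[[0,0,0],[0,0,-0.14],0.085],[[0,0,0],[0,0,-0.14],0.085]]}}

```text
clock: 15.05
position: [0.6266, 0.1947, 0.1996]
ee_rot: [0.497, 0.868, 0.002, 0.002]
ft_force: [0.2, 0.1, -0.2]
grip_width: 0.999
grasp_force: 0.0
```

```bash
python3 plan.py .49,.305,.2,2.77
python3 - <<'E'
from h import *
for n in("top","side"):
    c=camera(n);M=masks(c["img"])
    for s,p,m in blobs(M["red"],25):
        w=lift(c,hull(m),.088); r=cv2.minAreaRect((w*1000).astype(np.float32)); print(n,"red",s.tolist(),lift(c,p,.088).round(4),r)
    for s,p,_ in blobs(M["blue"],25): print(n,"blue",s.tolist(),lift(c,p,.082).round(4))
E
```

```text
at [0.6266 0.1947 0.1996] yaw 2.101 t 15.05
[0.49, 0.305, 0.2, 2.77] turn [ 0.005  0.003 -0.669] shift [ 0.1642 -0.062  -0.001 ] mm 176
top red [311, 165, 25, 24, 476] [[ 0.6168 -0.172 ]] ((616.6856689453125, -172.594482421875), (66.69486999511719, 69.08081817626953), 1.6318339109420776)
top red [145, 204, 22, 25, 395] [[0.4896 0.3045]] ((488.841796875, 305.125732421875), (50.855140686035156, 74.14439392089844), 55.486839294433594)
side red [262, 153, 27, 19, 386] [[ 0.583  -0.1319]] ((583.4224243164062, -133.04725646972656), (71.22491455078125, 70.1515884399414), 76.6346206665039)
side red [158, 275, 27, 34, 726] [[0.4857 0.3076]] ((486.138916015625, 306.6673889160156), (52.20309829711914, 75.94377899169922), 58.56465148925781)
side blue [159, 218, 33, 31, 574] [[0.6001 0.2061]]
```

Call:
{"name": "jog_arm", "arguments": {"plan": [[[0,0,-0.1],[0.03,-0.011,0],0.085],[[0,0,-0.2],[0.06,-0.022,0],0.085],[[0,0,-0.3],[0.09,-0.033,0],0.085],[[0,0,-0.4],[0.12,-0.045,0],0.085],[[0,0,-0.47],[0.15,-0.056,0],0.085],[[0,0,-0.47],[0.165,-0.061,0],0.085],[[0,0,-0.47],[0.165,-0.061,0],0.085],[[0,0,-0.47],[0.165,-0.061,0],0.085]]}}

```text
clock: 15.82
position: [0.4889, 0.3051, 0.1944]
ee_rot: [0.282, 0.959, -0.001, -0.0]
ft_force: [1.1, -1.1, 0.5]
grip_width: 0.993
grasp_force: 0.0
```

```bash
python3 - <<'E'
from h import *
c=camera("wrist");M=masks(c["img"]); cv2.imwrite("pics/w3.png",c["img"][:,:,::-1])
for s,p,m in blobs(M["red"],300):
    w=lift(c,hull(m),.088); r=cv2.minAreaRect((w*1000).astype(np.float32)); print("red",s.tolist(),lift(c,p,.088).round(4),r)
    q=lift(c,np.argwhere(m)[:,::-1],.088); v=np.linalg.eigh(np.cov(q.T))[1][:,1]; print("pca yaw",np.arctan2(v[1],v[0]))
c=camera("top");M=masks(c["img"])
for s,p,_ in blobs(M["blue"],25): print("blue",s.tolist(),lift(c,p,.082).round(4))
E
python3 plan.py .489,.305,.2,2.57
```

```text
red [226, 151, 59, 79, 3792] [[0.4878 0.3087]] ((488.9462890625, 307.7764892578125), (51.970333099365234, 73.18268585205078), 57.23484420776367)
pca yaw 2.5820294005570643
blue [185, 160, 26, 25, 497] [[0.621  0.1897]]
at [0.4903 0.3038 0.1945] yaw 2.568 t 15.9167
[0.489, 0.305, 0.2, 2.57] turn [-0.001 -0.    -0.002] shift [ 0.0017  0.0002 -0.0055] mm 6
```

View pics/w3.png

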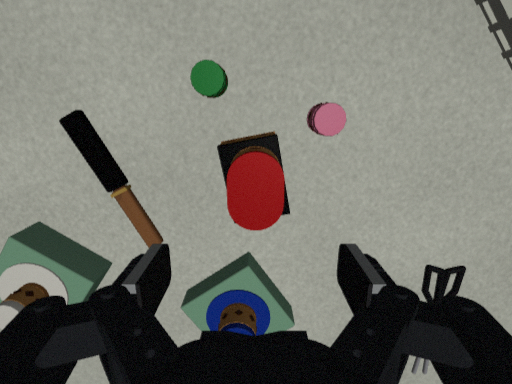

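The wrist view shows the red oval centred at (256,190) and lined up with the tool; blue stands on its pad. The measured red box is 52 × 73 mm with yaw 2.575. Now I'll grasp it.

Call:
{"name": "jog_arm", "arguments": {"plan": [[[0,0,0],[0.002,0,0.03],0.085],[[0,0,0],[0.002,0,0.06],0.085],[[0,0,0],[0.002,0,0.09],0.085],[[0,0,0],[0.002,0,0.11],0.085],[[0,0,0],[0.002,0,0.125],0.085],[[0,0,0],[0.002,0,0.134],0.085],[[0,0,0],[0.002,0,0.134],0.085],[[0,0,0],[0.002,0,0.134],0.075]]}}

```text
clock: 16.58
position: [0.4881, 0.3064, 0.0618]
ee_rot: [0.282, 0.959, 0.0, 0.0]
ft_force: [0.2, 0.2, 0.5]
grip_width: 0.886
grasp_force: 0.0
```

Call:
{"name": "jog_arm", "arguments": {"plan": [[[0,0,0],[0,0,0],0.065],[[0,0,0],[0,0,0],0.058],[[0,0,0],[0,0,0],0.053],[[0,0,0],[0,0,0],0.048],[[0,0,0],[0,0,0],0.04],[[0,0,0],[0,0,0],0.03],[[0,0,0],[0,0,0],0.03],[[0,0,0],[0,0,0],0.03]], "force": 40}}

```text
clock: 17.25
position: [0.4882, 0.3067, 0.0624]
ee_rot: [0.282, 0.96, 0.0, 0.001]
ft_force: [-0.4, -0.7, 6.4]
grip_width: 0.602
grasp_force: 43.2
```

Call:
{"name": "jog_arm", "arguments": {"plan": [[[0,0,0],[0,0,-0.005],0.03],[[0,0,0],[0,0,-0.015],0.03],[[0,0,0],[0,0,-0.03],0.03],[[0,0,0],[0,0,-0.055],0.03],[[0,0,0],[0,0,-0.08],0.03],[[0,0,0],[0,0,-0.1],0.03],[[0,0,0],[0,0,-0.11],0.03],[[0,0,0],[0,0,-0.11],0.03]]}}

```text
clock: 17.92
position: [0.4885, 0.3073, 0.1744]
ee_rot: [0.282, 0.96, 0.001, 0.002]
ft_force: [0.1, 0.3, -1.3]
grip_width: 0.603
grasp_force: 42.3
```

```bash
python3 plan.py .535,.14,.18,2.3 .58,-.02,.18,2.0 .624,-.181,.18,1.8 .624,-.181,.06,1.8
```

```text
at [0.4885 0.3073 0.1744] yaw 2.571 t 17.9167
[0.535, 0.14, 0.18, 2.3] turn [0.004 0.002 0.271] shift [-0.1296 -0.1156 -0.0057] mm 174
[0.58, -0.02, 0.18, 2.0] turn [ 0.  -0.   0.3] shift [-0.1493 -0.073  -0.    ] mm 166
[0.624, -0.181, 0.18, 1.8] turn [ 0.  -0.   0.2] shift [-0.1647 -0.027  -0.    ] mm 167
[0.624, -0.181, 0.06, 1.8] turn [0. 0. 0.] shift [ 0.   -0.    0.12] mm 120
```

Call:
{"name": "jog_arm", "arguments": {"plan": [[[0,0,0.03],[-0.01,-0.009,0],0.03],[[0,0,0.07],[-0.027,-0.024,0],0.03],[[0,0,0.11],[-0.044,-0.039,0],0.03],[[0,0,0.15],[-0.061,-0.054,0],0.03],[[0,0,0.19],[-0.078,-0.07,0],0.03],[[0,0,0.23],[-0.095,-0.085,0],0.03],[[0,0,0.26],[-0.112,-0.1,0],0.03],[[0,0,0.27],[-0.13,-0.116,0],0.03]]}}

```text
clock: 18.58
position: [0.5337, 0.1363, 0.1699]
ee_rot: [0.41, 0.912, -0.001, -0.001]
ft_force: [0.1, -0.2, -0.6]
grip_width: 0.603
grasp_force: 42.3
```

Call:
{"name": "jog_arm", "arguments": {"plan": [[[0,0,0.04],[-0.019,-0.009,0],0.03],[[0,0,0.08],[-0.038,-0.018,0],0.03],[[0,0,0.12],[-0.057,-0.028,0],0.03],[[0,0,0.16],[-0.076,-0.037,0],0.03],[[0,0,0.2],[-0.095,-0.046,0],0.03],[[0,0,0.24],[-0.114,-0.056,0],0.03],[[0,0,0.28],[-0.132,-0.065,0],0.03],[[0,0,0.3],[-0.15,-0.073,0],0.03]]}}

```text
clock: 19.25
position: [0.5803, -0.0241, 0.1712]
ee_rot: [0.542, 0.841, -0.0, 0.0]
ft_force: [0.5, -0.2, -1.5]
grip_width: 0.597
grasp_force: 42.3
```

Call:
{"name": "jog_arm", "arguments": {"plan": [[[0,0,0.03],[-0.02,-0.003,0],0.03],[[0,0,0.06],[-0.042,-0.007,0],0.03],[[0,0,0.1],[-0.065,-0.011,0],0.03],[[0,0,0.14],[-0.088,-0.015,0],0.03],[[0,0,0.17],[-0.11,-0.019,0],0.03],[[0,0,0.2],[-0.132,-0.022,0],0.03],[[0,0,0.2],[-0.15,-0.025,0],0.03],[[0,0,0.2],[-0.16,-0.027,0],0.03]]}}

```text
clock: 19.92
position: [0.6223, -0.1828, 0.1708]
ee_rot: [0.623, 0.782, -0.0, 0.0]
ft_force: [-0.3, -0.5, -0.7]
grip_width: 0.599
grasp_force: 42.3
```

```bash
python3 plan.py .624,-.181,.055,1.8
```

```text
at [ 0.6223 -0.1828  0.1708] yaw 1.796 t 19.9167
[0.624, -0.181, 0.055, 1.8] turn [-0.001  0.001 -0.004] shift [0.0015 0.0022 0.1158] mm 116
```

Call:
{"name": "jog_arm", "arguments": {"plan": [[[0,0,0],[0,0.001,0.02],0.03],[[0,0,0],[0,0.001,0.045],0.03],[[0,0,0],[0,0.001,0.07],0.03],[[0,0,0],[0,0.001,0.09],0.03],[[0,0,0],[0,0.001,0.105],0.03],[[0,0,0],[0,0.001,0.113],0.03],[[0,0,0],[0,0.001,0.115],0.03],[[0,0,0],[0,0.001,0.115],0.03]]}}

```text
clock: 20.58
position: [0.6233, -0.1784, 0.0565]
ee_rot: [0.621, 0.784, 0.0, 0.0]
ft_force: [-0.5, 0.3, -0.1]
grip_width: 0.6
grasp_force: 42.3
```

```bash
python3 plan.py .624,-.181,.048,1.8
```

```text
at [ 0.6233 -0.1784  0.0565] yaw 1.801 t 20.5833
[0.624, -0.181, 0.048, 1.8] turn [ 0.    -0.     0.001] shift [-0.0027  0.0001  0.0085] mm 9
```

Call:
{"name": "jog_arm", "arguments": {"plan": [[[0,0,0],[-0.001,0,0.004],0.03],[[0,0,0],[-0.002,0,0.007],0.03],[[0,0,0],[-0.002,0,0.009],0.03],[[0,0,0],[-0.002,0,0.009],0.03]]}}

```text
clock: 20.92
position: [0.6234, -0.1806, 0.0472]
ee_rot: [0.621, 0.784, -0.0, 0.0]
ft_force: [-0.1, -0.4, -1.0]
grip_width: 0.603
grasp_force: 42.3
```

Call:
{"name": "jog_arm", "arguments": {"plan": [[[0,0,0],[0,0,0.001],0.03],[[0,0,0],[0,0,0.001],0.03],[[0,0,0],[0,0,0.001],0.03]]}}

```text
clock: 21.17
position: [0.6236, -0.1804, 0.0465]
ee_rot: [0.621, 0.784, 0.0, 0.0]
ft_force: [0.1, -0.2, -0.8]
grip_width: 0.601
grasp_force: 42.3
```

Call:
{"name": "jog_arm", "arguments": {"plan": [[[0,0,0],[0,0,0.001],0.03],[[0,0,0],[0,0,0.001],0.03],[[0,0,0],[0,0,0.001],0.03]]}}

```text
clock: 21.42
position: [0.6237, -0.1804, 0.0465]
ee_rot: [0.621, 0.784, -0.0, 0.0]
ft_force: [-4.3, -0.5, 7.9]
grip_width: 0.602
grasp_force: 43.4
```

Contact. I'll release, rise and plan the way back to the casket.

Call:
{"name": "jog_arm", "arguments": {"plan": [[[0,0,0],[0,0,-0.001],0.03],[[0,0,0],[0,0,-0.001],0.053],[[0,0,0],[0,0,-0.001],0.06],[[0,0,0],[0,0,-0.001],0.07],[[0,0,0],[0,0,-0.001],0.08],[[0,0,0],[0,0,-0.001],0.085],[[0,0,0],[0,0,-0.001],0.085],[[0,0,0],[0,0,-0.001],0.085]]}}

```text
clock: 22.08
position: [0.6235, -0.1804, 0.0463]
ee_rot: [0.621, 0.784, -0.0, 0.0]
ft_force: [0.4, -0.4, -0.3]
grip_width: 0.997
grasp_force: 0.0
```

Call:
{"name": "jog_arm", "arguments": {"plan": [[[0,0,0],[0,0,-0.01],0.085],[[0,0,0],[0,0,-0.03],0.085],[[0,0,0],[0,0,-0.06],0.085],[[0,0,0],[0,0,-0.1],0.085],[[0,0,0],[0,0,-0.14],0.085],[[0,0,0],[0,0,-0.15],0.085],[[0,0,0],[0,0,-0.15],0.085]]}}

```text
clock: 22.67
position: [0.6255, -0.1804, 0.2018]
ee_rot: [0.621, 0.784, 0.001, 0.004]
ft_force: [0.7, 0.2, -0.7]
grip_width: 0.999
grasp_force: 0.0
```

```bash
python3 plan.py .55,.06,.2,2.3 .491,.305,.2,2.77
python3 - <<'E'
from h import *
for n in("top","side"):
    c=camera(n);M=masks(c["img"])
    for s,p,m in blobs(M["black"],200):
        w=lift(c,hull(m),.046); r=cv2.minAreaRect((w*1000).astype(np.float32))
        if r[0][1]>250 and r[0][0]<700: print(n,"black",s.tolist(),lift(c,p,.046).round(4),r)
    for s,p,m in blobs(M["red"],25): print(n,"red",s.tolist(),lift(c,p,.072).round(4))
E
```

```text
at [ 0.6255 -0.1804  0.2018] yaw 1.801 t 22.6667
[0.55, 0.06, 0.2, 2.3] turn [ 0.005  0.005 -0.499] shift [ 0.2512 -0.0188  0.0008] mm 252
[0.491, 0.305, 0.2, 2.77] turn [ 0.    0.   -0.47] shift [0.222  0.1192 0.    ] mm 252
top black [144, 202, 29, 31, 530] [[0.4881 0.3043]] ((488.09490966796875, 303.64251708984375), (60.6013069152832, 77.34886169433594), 68.77993774414062)
top red [311, 165, 25, 24, 446] [[ 0.6197 -0.1756]]
side black [156, 280, 39, 45, 1083] [[0.4839 0.3076]] ((485.47052001953125, 306.322509765625), (59.712547302246094, 87.60325622558594), 68.19873046875)
side red [262, 144, 24, 24, 304] [[ 0.6195 -0.1721]]
side red [274, 157, 15, 15, 62] [[ 0.5677 -0.1502]]
```

Call:
{"name": "jog_arm", "arguments": {"plan": [[[0,0,-0.08],[0.036,-0.002,0],0.085],[[0,0,-0.16],[0.072,-0.005,0],0.085],[[0,0,-0.24],[0.108,-0.008,0],0.085],[[0,0,-0.32],[0.144,-0.01,0],0.085],[[0,0,-0.4],[0.18,-0.013,0],0.085],[[0,0,-0.45],[0.216,-0.016,0],0.085],[[0,0,-0.5],[0.25,-0.019,0],0.085],[[0,0,-0.5],[0.25,-0.019,0],0.085]]}}

```text
clock: 23.43
position: [0.5449, 0.0665, 0.1958]
ee_rot: [0.402, 0.915, 0.001, -0.001]
ft_force: [-1.2, -0.1, -0.1]
grip_width: 0.994
grasp_force: 0.0
```

Call:
{"name": "jog_arm", "arguments": {"plan": [[[0,0,-0.07],[0.03,0.016,0],0.085],[[0,0,-0.14],[0.06,0.032,0],0.085],[[0,0,-0.21],[0.095,0.051,0],0.085],[[0,0,-0.28],[0.13,0.07,0],0.085],[[0,0,-0.35],[0.165,0.089,0],0.085],[[0,0,-0.42],[0.195,0.105,0],0.085],[[0,0,-0.47],[0.215,0.115,0],0.085],[[0,0,-0.47],[0.222,0.119,0],0.085]]}}

```text
clock: 24.1
position: [0.486, 0.3071, 0.1953]
ee_rot: [0.18, 0.984, 0.0, -0.001]
ft_force: [-1.0, 1.1, -0.5]
grip_width: 0.999
grasp_force: 0.0
```

Call:
{"name": "jog_arm", "arguments": {"plan": [[[0,0,0],[0,0,0],0.085],[[0,0,0],[0,0,0],0.085]]}}

```text
clock: 24.27
position: [0.4889, 0.3024, 0.1954]
ee_rot: [0.185, 0.983, -0.001, -0.0]
ft_force: [-0.1, -0.8, -0.1]
grip_width: 0.998
grasp_force: 0.0
```

```bash
python3 - <<'E'
from h import *
c=camera("wrist");M=masks(c["img"]); cv2.imwrite("pics/w4.png",c["img"][:,:,::-1])
for s,p,m in blobs(M["black"],800):
    w=lift(c,hull(m),.046); r=cv2.minAreaRect((w*1000).astype(np.float32)); 
    if s[1]<200:print(s.tolist(),lift(c,p,.046).round(4),r)
E
python3 plan.py .489,.305,.016,2.766
```

```text
[71, 73, 57, 89, 2232] [[0.3727 0.1854]] ((375.0893859863281, 185.2486572265625), (25.614479064941406, 83.81200408935547), 84.34115600585938)
[228, 137, 60, 81, 4645] [[0.486  0.3084]] ((487.769775390625, 307.82916259765625), (60.95637130737305, 85.7676773071289), 68.49758911132812)
at [0.4894 0.3017 0.1956] yaw 2.768 t 24.3167
[0.489, 0.305, 0.016, 2.766] turn [-0.002 -0.     0.002] shift [0.0015 0.0032 0.1796] mm 180
```

View pics/w4.png

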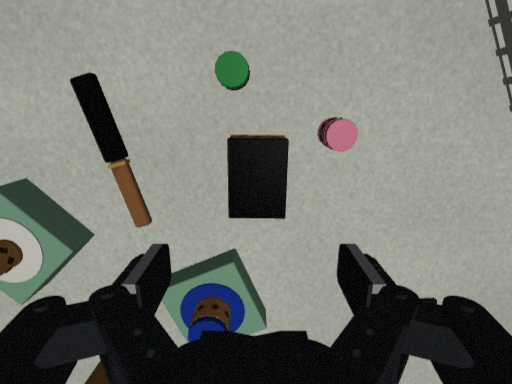

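The wrist view shows the casket centred at (257,178), lined up with the tool and 61 × 86 mm. The finger lanes are free: pink is at (340,134) and green at (232,70). Now I'll descend and grasp.

Call:
{"name": "jog_arm", "arguments": {"plan": [[[0,0,0],[0.002,0.003,0.03],0.085],[[0,0,0],[0.002,0.003,0.06],0.085],[[0,0,0],[0.002,0.003,0.09],0.085],[[0,0,0],[0.002,0.003,0.115],0.085],[[0,0,0],[0.002,0.003,0.135],0.085],[[0,0,0],[0.002,0.003,0.15],0.085],[[0,0,0],[0.002,0.003,0.165],0.085],[[0,0,0],[0.002,0.003,0.179],0.085]]}}

```text
clock: 24.98
position: [0.4887, 0.306, 0.0164]
ee_rot: [0.185, 0.983, -0.0, 0.0]
ft_force: [1.0, 0.2, -0.0]
grip_width: 0.996
grasp_force: 0.0
```

Call:
{"name": "jog_arm", "arguments": {"plan": [[[0,0,0],[0,0,0],0.085],[[0,0,0],[0,0,0],0.075],[[0,0,0],[0,0,0],0.068],[[0,0,0],[0,0,0],0.062],[[0,0,0],[0,0,0],0.055],[[0,0,0],[0,0,0],0.04],[[0,0,0],[0,0,0],0.04],[[0,0,0],[0,0,0],0.04]], "force": 40}}

```text
clock: 25.65
position: [0.4886, 0.3076, 0.0186]
ee_rot: [0.184, 0.983, 0.001, 0.001]
ft_force: [-1.2, -1.3, 6.7]
grip_width: 0.727
grasp_force: 44.6
```

Call:
{"name": "jog_arm", "arguments": {"plan": [[[0,0,0],[0,0,-0.005],0.04],[[0,0,0],[0,0,-0.015],0.04],[[0,0,0],[0,0,-0.03],0.04],[[0,0,0],[0,0,-0.055],0.04],[[0,0,0],[0,0,-0.085],0.04],[[0,0,0],[0,0,-0.115],0.04],[[0,0,0],[0,0,-0.14],0.04],[[0,0,0],[0,0,-0.14],0.04]]}}

```text
clock: 26.32
position: [0.4895, 0.3092, 0.1639]
ee_rot: [0.184, 0.983, 0.003, 0.003]
ft_force: [-0.5, 0.3, -1.7]
grip_width: 0.719
grasp_force: 44.3
```

```bash
python3 plan.py .5,.13,.16,2.4 .5,-.04,.16,2.0 .49,-.2,.16,1.65 .485,-.351,.16,1.35 .485,-.351,.05,1.35
```

```text
at [0.4895 0.3092 0.1639] yaw 2.771 t 26.3167
[0.5, 0.13, 0.16, 2.4] turn [0.007 0.004 0.371] shift [-0.0746 -0.1632  0.0033] mm 180
[0.5, -0.04, 0.16, 2.0] turn [-0.  -0.   0.4] shift [-0.1148 -0.1254 -0.    ] mm 170
[0.49, -0.2, 0.16, 1.65] turn [ 0.   -0.    0.35] shift [-0.1413 -0.0757 -0.    ] mm 160
[0.485, -0.351, 0.16, 1.35] turn [ 0.  -0.   0.3] shift [-0.1501 -0.0169 -0.    ] mm 151
[0.485, -0.351, 0.05, 1.35] turn [0. 0. 0.] shift [ 0.   -0.    0.11] mm 110
```

Call:
{"name": "jog_arm", "arguments": {"plan": [[[0,0,0.04],[-0.006,-0.013,0],0.04],[[0,0,0.09],[-0.016,-0.034,0],0.04],[[0,0,0.14],[-0.026,-0.056,0],0.04],[[0,0,0.19],[-0.036,-0.078,0],0.04],[[0,0,0.24],[-0.046,-0.1,0],0.04],[[0,0,0.29],[-0.056,-0.122,0],0.04],[[0,0,0.33],[-0.066,-0.144,0],0.04],[[0,0,0.37],[-0.075,-0.163,0],0.04]]}}

```text
clock: 26.98
position: [0.4985, 0.1264, 0.1579]
ee_rot: [0.363, 0.932, -0.0, 0.0]
ft_force: [1.1, -0.7, -3.1]
grip_width: 0.717
grasp_force: 44.2
```

Call:
{"name": "jog_arm", "arguments": {"plan": [[[0,0,0.05],[-0.014,-0.016,0],0.04],[[0,0,0.1],[-0.029,-0.031,0],0.04],[[0,0,0.15],[-0.043,-0.047,0],0.04],[[0,0,0.2],[-0.057,-0.063,0],0.04],[[0,0,0.25],[-0.072,-0.078,0],0.04],[[0,0,0.3],[-0.086,-0.094,0],0.04],[[0,0,0.35],[-0.1,-0.11,0],0.04],[[0,0,0.4],[-0.115,-0.125,0],0.04]]}}

```text
clock: 27.65
position: [0.4989, -0.0427, 0.1579]
ee_rot: [0.541, 0.841, -0.0, 0.0]
ft_force: [0.4, 0.4, -1.7]
grip_width: 0.715
grasp_force: 44.2
```

Call:
{"name": "jog_arm", "arguments": {"plan": [[[0,0,0.05],[-0.018,-0.01,0],0.04],[[0,0,0.1],[-0.036,-0.019,0],0.04],[[0,0,0.14],[-0.054,-0.029,0],0.04],[[0,0,0.18],[-0.071,-0.038,0],0.04],[[0,0,0.22],[-0.089,-0.047,0],0.04],[[0,0,0.26],[-0.106,-0.057,0],0.04],[[0,0,0.31],[-0.124,-0.067,0],0.04],[[0,0,0.35],[-0.141,-0.076,0],0.04]]}}

```text
clock: 28.32
position: [0.4885, -0.204, 0.1572]
ee_rot: [0.68, 0.733, -0.0, -0.0]
ft_force: [1.1, -0.2, -1.9]
grip_width: 0.716
grasp_force: 44.2
```

```bash
python3 plan.py .485,-.351,.15,1.35 .485,-.351,.05,1.35
```

```text
at [ 0.4885 -0.204   0.1572] yaw 1.646 t 28.3167
[0.485, -0.351, 0.15, 1.35] turn [-0.     0.     0.296] shift [-0.1463 -0.0145  0.0072] mm 147
[0.485, -0.351, 0.05, 1.35] turn [0. 0. 0.] shift [ 0.  -0.   0.1] mm 100
```

Call:
{"name": "jog_arm", "arguments": {"plan": [[[0,0,0.04],[-0.02,-0.002,0],0.04],[[0,0,0.08],[-0.041,-0.004,0],0.04],[[0,0,0.12],[-0.062,-0.006,0],0.04],[[0,0,0.16],[-0.083,-0.008,0],0.04],[[0,0,0.2],[-0.104,-0.01,0],0.04],[[0,0,0.25],[-0.123,-0.012,0],0.04],[[0,0,0.3],[-0.14,-0.014,0],0.04],[[0,0,0.3],[-0.147,-0.015,0],0.04]]}}

```text
clock: 28.98
position: [0.4848, -0.3531, 0.1569]
ee_rot: [0.783, 0.622, -0.0, 0.0]
ft_force: [0.7, -0.0, -3.3]
grip_width: 0.721
grasp_force: 44.2
```

Call:
{"name": "jog_arm", "arguments": {"plan": [[[0,0,0],[0,0,0.02],0.04],[[0,0,0],[0,0,0.045],0.04],[[0,0,0],[0,0,0.07],0.04],[[0,0,0],[0,0,0.09],0.04],[[0,0,0],[0,0,0.1],0.04],[[0,0,0],[0,0,0.105],0.04],[[0,0,0],[0,0,0.105],0.04],[[0,0,0],[0,0,0.105],0.04]]}}

```text
clock: 29.65
position: [0.4864, -0.3497, 0.0534]
ee_rot: [0.78, 0.625, 0.0, 0.001]
ft_force: [1.5, 0.6, -1.2]
grip_width: 0.711
grasp_force: 44.2
```

```bash
python3 plan.py .485,-.351,.04,1.35
```

```text
at [ 0.4864 -0.3497  0.0534] yaw 1.351 t 29.65
[0.485, -0.351, 0.04, 1.35] turn [0.001 0.    0.001] shift [-0.0016 -0.0011  0.0134] mm 13
```

Call:
{"name": "jog_arm", "arguments": {"plan": [[[0,0,0],[-0.001,-0.001,0.004],0.04],[[0,0,0],[-0.001,-0.001,0.008],0.04],[[0,0,0],[-0.001,-0.001,0.011],0.04],[[0,0,0],[-0.001,-0.001,0.013],0.04],[[0,0,0],[-0.001,-0.001,0.013],0.04]]}}

```text
clock: 30.07
position: [0.4843, -0.3501, 0.0389]
ee_rot: [0.78, 0.625, -0.0, -0.0]
ft_force: [-0.5, -0.0, -1.5]
grip_width: 0.718
grasp_force: 44.2
```

Call:
{"name": "jog_arm", "arguments": {"plan": [[[0,0,0],[0,0,0.001],0.04],[[0,0,0],[0,0,0.001],0.04],[[0,0,0],[0,0,0.001],0.04]]}}

```text
clock: 30.32
position: [0.4847, -0.3503, 0.0387]
ee_rot: [0.78, 0.625, 0.0, 0.0]
ft_force: [-1.6, 1.2, 1.8]
grip_width: 0.715
grasp_force: 44.7
```

Touching. I'll press a hair more, release, and retreat.

Call:
{"name": "jog_arm", "arguments": {"plan": [[[0,0,0],[0,0,0.0005],0.04],[[0,0,0],[0,0,0.0005],0.062],[[0,0,0],[0,0,0],0.068],[[0,0,0],[0,0,0],0.075],[[0,0,0],[0,0,0],0.08],[[0,0,0],[0,0,0],0.085],[[0,0,0],[0,0,0],0.085],[[0,0,0],[0,0,0],0.085]]}}

```text
clock: 30.98
position: [0.4845, -0.3503, 0.0383]
ee_rot: [0.78, 0.625, 0.0, 0.0]
ft_force: [-0.4, -0.8, -1.1]
grip_width: 0.996
grasp_force: 0.0
```

Call:
{"name": "jog_arm", "arguments": {"plan": [[[0,0,0],[0,0,-0.01],0.085],[[0,0,0],[0,0,-0.03],0.085],[[0,0,0],[0,0,-0.06],0.085],[[0,0,0],[0,0,-0.1],0.085],[[0,0,0],[0,0,-0.14],0.085],[[0,0,0],[0,0,-0.18],0.085],[[0,0,0],[0,0,-0.2],0.085],[[0,0,0],[0,0,-0.2],0.085]]}}

```text
clock: 31.65
position: [0.4866, -0.351, 0.245]
ee_rot: [0.78, 0.625, 0.001, 0.004]
ft_force: [1.2, 0.1, 1.0]
grip_width: 1.0
grasp_force: 0.0
```

Call:
{"name": "jog_arm", "arguments": {"plan": [[[0,0,0],[-0.03,0.03,0],0.085],[[0,0,0],[-0.06,0.03,0],0.085],[[0,0,0],[-0.09,0.03,0],0.085],[[0,0,0],[-0.12,0.03,0],0.085],[[0,0,0],[-0.15,0.03,0],0.085],[[0,0,0],[-0.17,0.03,0],0.085],[[0,0,0],[-0.17,0.03,0],0.085],[[0,0,0],[-0.17,0.03,0],0.085]]}}

```text
clock: 32.32
position: [0.4758, -0.5234, 0.2375]
ee_rot: [0.781, 0.624, 0.0, -0.001]
ft_force: [1.5, 0.8, -0.1]
grip_width: 0.994
grasp_force: 0.0
```

Run:
```python
from h import *
a=camera("top")["img"]; b=camera("side")["img"]
cv2.imwrite("pics/end.png",np.hstack([cv2.resize(a[120:280,170:440],(400,300),interpolation=cv2.INTER_CUBIC),cv2.resize(b[80:300,100:400],(400,300),interpolation=cv2.INTER_CUBIC)])[...,::-1])
P=dict(white=(.462,.0164,.09),blue=(.625,.194,.082),red=(.624,-.181,.072),black=(.485,-.351,.066))
for n in("top","side"):
    c=camera(n); E=np.linalg.inv(c["extrinsics"])
    for k,(x,y,z) in P.items():
        q=c["mtx"]@(E@[x,y,z,1])[:3]; q=q[:2]/q[2]
        print(n,k,"lid expected at px",q.round(1))
    M=masks(c["img"])
    for k in("red","black"):
        for s,p,m in blobs(M[k],200): 
            w=lift(c,p,P[k][2])[0]
            if np.hypot(*(w-P[k][:2]))<.05: print(n,k,s.tolist(),w.round(4))
```

```text
top white lid expected at px [255.7 228.4]
top blue lid expected at px [196.1 170.3]
top red lid expected at px [325.1 174.8]
top black lid expected at px [383.  224.4]
top red [312, 165, 25, 24, 467] [ 0.6206 -0.1773]
top black [365, 212, 33, 26, 633] [ 0.484  -0.3458]
side white lid expected at px [273.2 215.8]
side blue lid expected at px [171.9 224.6]
side red lid expected at px [275.3 150.8]
side black lid expected at px [348.8 145.4]
side red [262, 144, 24, 25, 307] [ 0.6196 -0.1716]
side black [331, 136, 36, 23, 454] [ 0.4816 -0.3448]
```

View pics/end.png

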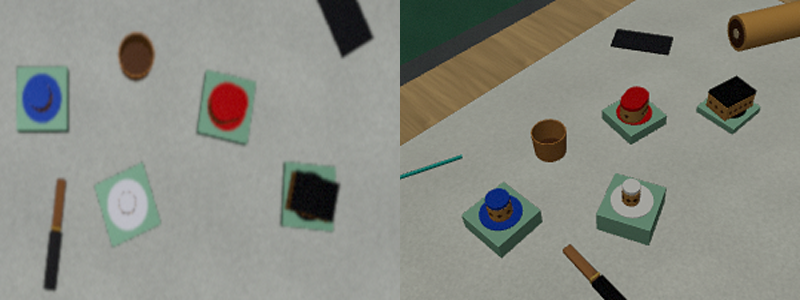

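The final views show all four boxes upright and centred on their matching pads (red lid at (228,105) and black lid at (315,195) in the left crop). The tub and knife have not moved, so I'm handing in.

```bash
python3 -c "
from workcell import *
print(hand_in())"
```

```text
the job is handed in; nothing more can be done
None
```

All four boxes were standing upright near the middle of their matching risers in the last camera views, with the tub and knife untouched, and I handed the job in at about 32 s; no verdict came back.

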